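# Wring a setting block onto the angled block

### The job

Take the sanding block off the sloping metal block in the angle rest and lay it flat on the open bench, well clear of the rest. Then lay the longer loose setting block with its broad face on the sloping face, along the low lip, overlapping only a good half of its length at the open end, and, keeping the faces in touch, slide it lengthwise to the end stop until the two blocks cover each other fully. It must not come down on its final place from above; let go of it there, and leave the shorter block, the tin and the caliper where they are.

Things in the scene. Friction and masses are not known exactly. Their poses are not given: they have to be found in the camera images.
- lower_block: Fixed setting block of bare metal in the angle rest, 40 (x) x 100 (y) x 20 (z) mm, tilted 30 degrees, its broad face looking up and towards the robot. Origin at its centre, 80 mm above the bench; x up the slope, y along its length, z out of its upper face (at z = +10 mm). Fixed; place and yaw vary. Its -y end and upper long edge are open; nothing is above it.
- angle_rest: Dark metal rest, fixed to the bench; origin under it on the bench, below lower_block's centre; base 150 x 150 x 12 mm. In lower_block's frame: a lip 8 mm thick along the lower long edge, inner side at x = -20.5 mm, 5 mm proud of the upper face; an end stop 11 mm thick at the +y end, inner side at y = +50.5 mm, 10 mm proud of the face.
- long_block: Loose setting block of bare metal, 40 (x) x 100 (y) x 30 (z) mm, about 0.33 kg. Origin at its centre, y along its length, z up. Starts flat on the bench right of the rest, its length roughly along world y. Fully slid on, its centre is at about x = 0, y = 0, z = +25 mm in lower_block's frame.
- short_block: Bystander: loose setting block of the same material, 40 (x) x 70 (y) x 30 (z) mm, origin at its centre, y along its length. Also lies right of the rest; it and the long block may change places.
- sanding_block: Cork-brown sanding block, 52 (x) x 86 (y) x 27 (z) mm, about 0.12 kg; origin 1 mm above the centre of its underside, y along its length, z out of its top. Starts lying on lower_block's upper face, its long edge at the lip, x up the slope. The bench left of the rest, 14 to 20 cm from the rest's centre, is empty.
- tin: Bystander: small open metal tin, 67 mm across, 61 mm high, origin under its centre, behind the rest, to its left.
- caliper: Bystander: steel vernier caliper lying flat, 58 x 210 x 6 mm, origin under its middle, its length along its y, behind the rest.

How it is judged:
By the outcome, as a careful person would: the job done as asked, in the order asked, and still so for the second after the job is handed in, with the robot touching nothing.
It also fails if it takes over 56 s, if anything falls off the work surface, if the arm or the gripper's body presses on something with over 40 N, if the wrist force passes 120 N, or if a joint passes its speed limit or range.

### The arm

A 6-joint arm with a two-finger parallel gripper is mounted at the origin on a cart in front of the work surface, level with it; the furniture and walls round the work are solid. World frame = base frame: x ahead of the robot, y to its left, z up, the work surface at z = 0. Lengths are in m, angles in rad, forces in N, time in s.
With the tool pointing down it reaches from about 0.325 to 0.85 m from the base axis. Payload 4.4 kg.
Tool frame: the origin (TCP) lies between the finger pads; the fingertips stand 11 mm ahead of it and the grasp point (between the pads) lies 8 mm behind it; z points along the fingers, y is the line along which they close (so a half turn about z gives the same grasp; the last joint's range is limited). The gripper opens to 94 mm and grips with 3 to 60 N. Pads are 16 mm wide; open, the fingers measure 119 mm over their backs; the gripper's body (75 mm by 177 mm) begins 78 mm behind the grasp point.
Start: joints at [-1.28, 0.207, 1.542, -0, 1.393, -0.15], TCP at [0.246, -0.52, 0.216] pointing down, gripper open.
Joint ranges: [-2.73, 2.73], [-0.86, 2.22], [0.23, 2.46], [-1.11, 4.25], [0.08, 2.63], [-2.82, 2.82]. Speed limits (rad/s): [2.79, 2.79, 3.14, 3.14, 3.14, 3.14].

### API

Orientations are given as a unit quaternion [x, y, z, w].
In Python, from workcell import r, eyes, ticket, finder gives the robot as it stands.
- The arm moves only by the tool play_rows, never from a script. Its argument "targets" is a list of rows, each a list of 3 entries, a list of its own where there are three numbers: the shift along the tool's x, y, z scaled (see below), then the turn, a rotation vector about the tool's x, y, z scaled (see below), then the opening, from -1 (shut) to 1 (fully open). In form: [[[dx, dy, dz], [wx, wy, wz], hand], ...]. A call has 1 to 20 rows; each row is the pose to reach, as a shift and turn from the pose commanded when the call began, along the tool's axes at that moment, turning the shorter way round; what a row does not reach only later rows make up. The controller multiplies each number of a shift by 0.1 m and each number of a turn by 180 degrees. A row lasts 1/8 s, in which the tool goes at most 62.5 mm and 10.7 degrees, less where a joint would pass 70% of its speed; a pose out of reach is approached as far as the arm can. A call with a number of a shift or a turn outside -1 to 1 is refused whole. A call with a gripper value outside its range is refused whole. The fingers move at their own pace and stop on an object; "squeeze" is the grip in N (left out, the last holds). Time passes only in rows, so rows that repeat a pose let the fingers close. It gives the time, the measured TCP pose, the force, the opening and the grip force at its end, in the units of the state.
- r.get_obs(): the state, without advancing time (a new reading comes with each control period).
- eyes.snapshot(name): name is "side" or "top"; returns the picture (480x640x3 uint8, red, green, blue); there is no depth.
- eyes.camera_model(name): a dict with "fx", "fy", "cx", "cy" (pixels), "eye" and "orientation" of the camera in the world. Camera axes: x right, y up, looking along -z (the intrinsics and any distortion apply to the point x, -y, -z); pixel columns grow to the right and rows downward; lengths in m; the calibration is good to about 2 mm. A picture is of the moment at which its call begins. camera_model takes no time and is no camera call.
- ticket.job_done(): hands the job in; it is judged then, once.
Trained networks look in the newest picture that a camera, given by its name, has taken for a name from the list of things; names that differ only in an ending like _2 or _b are one class to them, and where a whole thing is asked for, a point or a joint stands for the part that bears it (a point fixed in the world has none). Each returns a list of dicts, best first, with "score" (0 to 1); they miss things now and then, are a little off and sometimes report something else, mostly with a low value. They report only what shows in the picture. A call takes as long as a camera call.
- finder.find_in(camera, target): "box" ([left, top, right, bottom] in pixels, round what is visible of it).
- finder.cut_out(camera, target): "mask" (480x640 bool, what is visible of it) and "box" ([left, top, right, bottom] in pixels, round what is visible of it).
- finder.mark_of(camera, target): "uv" ([column, row] in pixels: a listed point, or the origin of a listed thing).
The state is a dict: "time_s": time; "qpos": joint angles; "joint_vel": joint speeds; "effort": joint torques, N m; "ee_pos": TCP position; "tool_rot": TCP orientation; "ft_force": force on the tool from outside, world axes, zero at the start; "torque": the same for the moment, N m; "width": finger opening in m; "finger_force": force on a finger pad.
Only numpy, scipy, OpenCV 4.12 (cv2) and the standard library are available. Lean on these libraries where they do the work, as an engineer would, in place of code of your own. Each camera call takes 0.05 s, during which the arm holds its last target. There are 200 camera calls.

## Working session

There is one attempt and no reset: what is moved stays moved. The work goes in short steps, Python scripts to look and compute and a tool call to move; the robot and the scene stay as the last step left them, time stands still between calls to the robot, and variables do not carry over. Pictures are saved under pics/ and viewed, at most 10 in all, crops included, and the job is handed in when it is done.

Besides the shell and the picture viewer there is one more tool, called after "Request:" by a JSON object that holds its "api" and its "payload", one argument or row to a line. play_rows: Moves the arm, as the interface text tells. Its arguments: {"type":"object","properties":{"targets":{"type":"array"},"squeeze":{"type":"number"}},"required":["targets"]}

```bash
ls; mkdir -p pics; python3 - <<'E'
from workcell import r, eyes, ticket, finder
import cv2
o=r.get_obs(); print({k:o[k] for k in('time_s','ee_pos','tool_rot','width','ft_force')})
for c in('side','top'):
    im=eyes.snapshot(c); cv2.imwrite(f'pics/{c}0.png',im[:,:,::-1]); print(c,eyes.camera_model(c))
    for t in('lower_block','angle_rest','long_block','short_block','sanding_block','tin','caliper'):
        print(t,[(round(d['score'],2),[round(float(x)) for x in d['uv']]) for d in finder.mark_of(c,t)[:3]],[(round(d['score'],2),[round(float(x)) for x in d['box']]) for d in finder.find_in(c,t)[:2]])
E
```

```text
pics
{'time_s': 0.0, 'ee_pos': array([ 0.24560953, -0.51902765,  0.21531791]), 'tool_rot': array([ 9.75699143e-01,  2.19111598e-01, -8.13269781e-05, -1.13290299e-03]), 'width': 0.09411978392591061, 'ft_force': array([0.52809573, 0.34236351, 0.22217329])}
side {'fx': 446.2922870918464, 'fy': 446.2922870918464, 'cx': 323.79014892482525, 'cy': 243.98637006456798, 'eye': array([0.23050717, 0.57521176, 0.6333639 ]), 'orientation': array([-0.10765408,  0.4157724 ,  0.87005212, -0.24197772])}
lower_block [(0.6, [297, 288])] [(0.38, [276, 294, 297, 312])]
angle_rest [(0.72, [298, 319])] [(0.75, [241, 260, 352, 366])]
long_block [(0.41, [430, 239])] [(0.6, [348, 222, 384, 259])]
short_block [(0.9, [430, 241])] [(0.56, [415, 223, 441, 254])]
sanding_block [(0.68, [300, 283]), (0.18, [432, 237])] [(0.77, [275, 254, 330, 308])]
tin [(0.64, [190, 331])] [(0.94, [162, 291, 209, 342]), (0.64, [415, 222, 440, 253])]
caliper [(0.81, [254, 268])] [(0.79, [214, 239, 282, 300])]
top {'fx': 599.8063085739932, 'fy': 599.8063085739932, 'cx': 316.29009592820603, 'cy': 239.5945058816134, 'eye': array([0.34741302, 0.00873307, 1.17605035]), 'orientation': array([ 0.06347851, -0.07292754, -0.69388017,  0.71357015])}
lower_block [] [(0.54, [225, 232, 281, 257])]
angle_rest [(0.6, [257, 253])] [(0.6, [215, 216, 296, 290])]
long_block [(0.9, [385, 258])] [(0.86, [360, 250, 414, 273])]
short_block [(0.65, [430, 320])] [(0.71, [410, 304, 447, 329]), (0.22, [360, 248, 416, 270])]
sanding_block [(0.86, [256, 243])] [(0.65, [230, 229, 277, 264]), (0.62, [248, 164, 351, 193])]
tin [(0.65, [197, 172])] [(0.84, [176, 149, 214, 189])]
caliper [(0.76, [298, 180])] [(0.76, [247, 165, 350, 194]), (0.6, [176, 149, 216, 188])]
```

```bash
python3 - <<'E'
import cv2
a=cv2.imread('pics/top0.png'); cv2.imwrite('pics/t1.png',cv2.resize(a[130:350,160:460],(800,587),interpolation=cv2.INTER_CUBIC))
a=cv2.imread('pics/side0.png'); cv2.imwrite('pics/s1.png',cv2.resize(a[190:410,150:450],(800,587),interpolation=cv2.INTER_CUBIC))
E
```

```text
(no output)
```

View pics/t1.png

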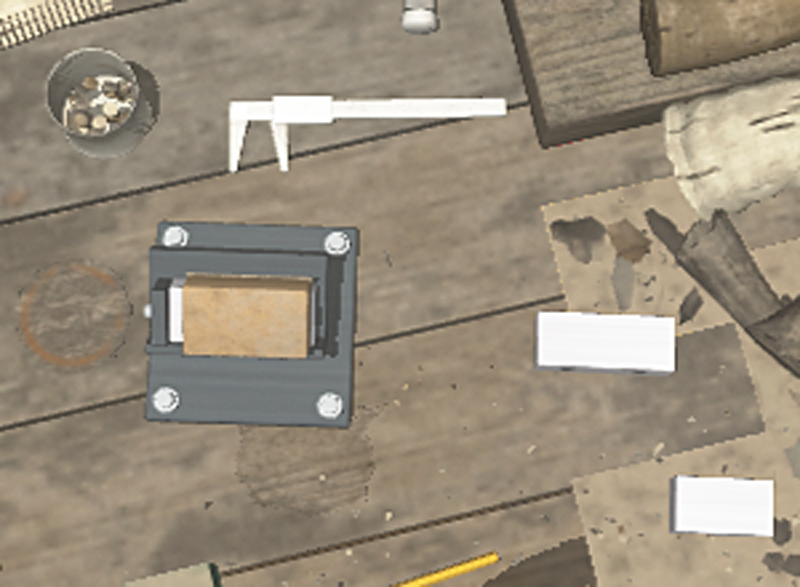

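View pics/s1.png

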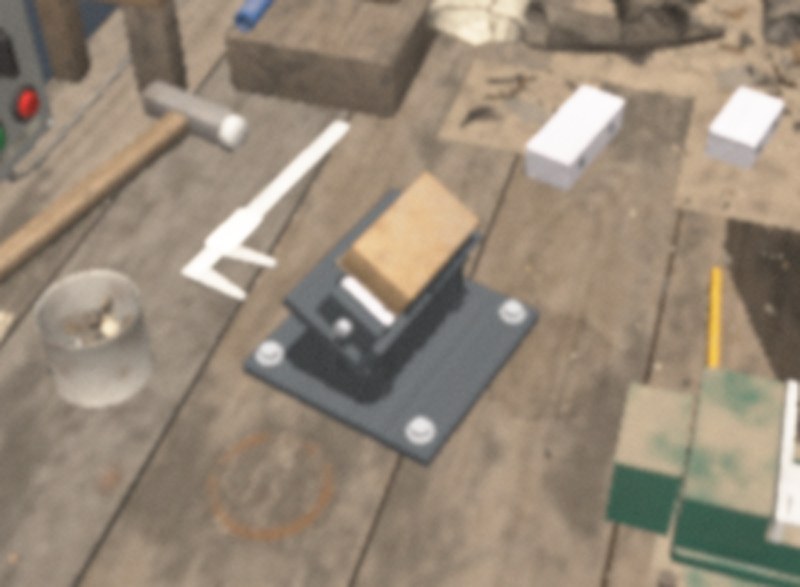

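The top view shows the rest at about (257, 253), its stop on the left (+y) and the sanding block on it. The long block is at (386, 258) and the short one at (432, 319). The side view agrees. Next I'll fit the poses.

```bash
cat > h.py <<'E'
import numpy as np, cv2
from scipy.spatial.transform import Rotation as R
from scipy.optimize import minimize, least_squares
from workcell import r, eyes, ticket, finder
CM={c:eyes.camera_model(c) for c in('side','top')}
def proj(c,P):
    m=CM[c]; p=R.from_quat(m['orientation']).inv().apply(np.atleast_2d(P)-m['eye'])
    return np.c_[m['cx']+m['fx']*p[:,0]/-p[:,2], m['cy']+m['fy']*p[:,1]/p[:,2]]
def plane(c,uv,z):
    m=CM[c]; d=R.from_quat(m['orientation']).apply([(uv[0]-m['cx'])/m['fx'],-(uv[1]-m['cy'])/m['fy'],-1])
    return m['eye']+d*(z-m['eye'][2])/d[2]
def corners(d,zo=0): 
    return np.array([[sx*d[0]/2,sy*d[1]/2,sz*d[2]/2+zo] for sx in(-1,1) for sy in(-1,1) for sz in(-1,1)])
def hullmask(c,P,s=4):
    h=cv2.convexHull(((proj(c,P)+.5)*s).astype(np.float32)).round().astype(np.int32)
    im=np.zeros((480*s,640*s),np.uint8); cv2.fillConvexPoly(im,h,1)
    return cv2.resize(im.astype(np.float32),(640,480),interpolation=cv2.INTER_AREA)
def fit(masks,f,x0,step):
    cost=lambda x:sum(np.abs(hullmask(c,f(x))-m).sum() for c,m in masks.items())
    x0=np.array(x0,float); S=np.vstack([x0]+[x0+np.eye(len(x0))[i]*step[i] for i in range(len(x0))])
    o=minimize(cost,x0,method='Nelder-Mead',options=dict(initial_simplex=S,xatol=1e-4,fatol=.1))
    return o.x,o.fun,[int(m.sum()) for m in masks.values()]
def flat(d,z): return lambda x:R.from_euler('z',x[2]).apply(corners(d))+[x[0],x[1],z]
def slope(rest): # rotation and origin of lower block
    return R.from_euler('z',rest[2])*R.from_euler('y',-np.pi/6), np.array([rest[0],rest[1],.08])
def mask(c,t,k=0): return finder.cut_out(c,t)[k]['mask'].astype(np.float32)
E
python3 - <<'E'
from h import *
s=300/800
top=np.array([[160,222],[357,229],[350,427],[146,420]])*s+[160,130]-.5+.19
side=np.array([[247,367],[427,463],[538,315]])*s+[150,190]-.5+.19
L=np.array([[1,1],[1,-1],[-1,-1],[-1,1]])*.075
def w(x,i): return np.c_[R.from_euler('z',x[2]).apply(np.c_[L,L[:,0]*0])[:,:2]+x[:2],np.full(4,.012)][i]
print([plane('top',t,.012).round(4) for t in top],[plane('side',t,.012).round(4) for t in side])
f=lambda x:np.r_[(proj('top',w(x,[0,1,2,3]))-top).ravel(),(proj('side',w(x,[0,3,2]))-np.array(side)).ravel()]
f=lambda x:np.r_[(proj('top',w(x,[0,1,2,3]))-top).ravel(),(proj('side',w(x,[3,2]) )-side[[1,1]]).ravel()*0]
o=least_squares(f,[.35,.1,0]); print('rest',o.x,o.fun.round(1)[:8]); 
for i in range(4): print(i,proj('side',w(o.x,[i])),)
print(side)
eyes.snapshot('top');eyes.snapshot('side')
for t,d,u in(('long_block',(.04,.1,.03),(385,258)),('short_block',(.04,.07,.03),(430,318))):
    p=plane('top',u,.015)
    for cs in(['top'],['side','top']):
        ms={}
        for c in cs:
            uv=proj(c,[p])[0].astype(int)
            for q in finder.cut_out(c,t):
                if q['mask'][uv[1],uv[0]]: ms[c]=q['mask'].astype(np.float32);break
        print(t,list(ms),fit(ms,flat(d,.015),[p[0],p[1],0],[.004,.004,.05]) if ms else '')
rot,org=slope(o.x)
def sf(x): return org+rot.apply(R.from_euler('z',x[2]).apply(corners((.052,.086,.027),.0135))+[x[0],x[1],.01])
for cs in(['top'],['side'],['side','top']):
    print('sand',cs,fit({c:mask(c,'sanding_block') for c in cs},sf,[.0055,-.0,0],[.003,.004,.04]))
E
```

```text
[array([0.6237, 0.1897, 0.012 ]), array([0.6228, 0.0427, 0.012 ]), array([0.4744, 0.0428, 0.012 ]), array([0.4754, 0.1914, 0.012 ])] [array([0.6165, 0.1938, 0.012 ]), array([0.4726, 0.1961, 0.012 ]), array([0.4718, 0.0502, 0.012 ])]
rest [ 0.54913312  0.11664926 -0.00616476] [-0.7 -0.5  0.8 -0.4  0.3  0.4 -0.4  0.4]
0 [[239.68042121 324.55476583]]
1 [[287.24882783 275.95475537]]
2 [[352.59685539 304.72726492]]
3 [[310.07508222 361.05364203]]
[[242.315 327.315]
 [309.815 363.315]
 [351.44  307.815]]
long_block ['top'] (array([ 0.54154194, -0.1406589 , -0.01329447]), np.float64(70.3125), [1140])
long_block ['side', 'top'] (array([ 0.54127155, -0.1413384 ,  0.00192202]), np.float64(147.5625), [806, 1140])
short_block ['top'] (array([ 0.4246019 , -0.22616217,  0.00522269]), np.float64(42.5625), [835])
short_block ['side', 'top'] (array([ 4.24369743e-01, -2.26679255e-01, -3.39465023e-04]), np.float64(102.875), [582, 835])
sand ['top'] (array([ 0.00259007, -0.00386214,  0.00394938]), np.float64(127.5), [1439])
sand ['side'] (array([ 0.00185464, -0.00445848,  0.01850266]), np.float64(125.9375), [1414])
sand ['side', 'top'] (array([ 0.0015667 , -0.0046746 , -0.00969655]), np.float64(267.9375), [1414, 1439])
```

```bash
cat >> h.py <<'E'
import json,os
def cmd():
    if os.path.exists('cmd.json'):
        a=json.load(open('cmd.json')); return np.array(a[0]),R.from_quat(a[1])
    return np.array([.246,-.52,.216]),R.from_quat(r.get_obs()['tool_rot'])
def plan(ways,save=True):
    "ways: list of (pos,Rotation); prints rows relative to the commanded pose"
    p0,R0=cmd()
    for p,q in ways:
        s=(R0.inv().apply(np.array(p)-p0)/.1).round(3); t=((R0.inv()*q).as_rotvec()/np.pi).round(4)
        print([s.tolist(),t.tolist()])
    if save: json.dump([(p0+R0.apply(s*.1)).tolist(),(R0*R.from_rotvec(t*np.pi)).as_quat().tolist()],open('cmd.json','w'))
def tool(rot): return R.from_matrix(np.c_[rot.apply([0,1,0]),rot.apply([1,0,0]),-rot.apply([0,0,1])])
def chk():
    o=r.get_obs(); p,q=cmd(); print(o['time_s'],'pos',o['ee_pos'].round(4),'err',(o['ee_pos']-p).round(4),'rot',((R.from_quat(o['tool_rot'])*q.inv()).magnitude()).round(4),'F',o['ft_force'].round(1),'w',round(o['width'],4),o['finger_force'])
E
python3 - <<'E'
from h import *
rot,org=slope([.547,.118,-.006]); T=tool(rot)
L=lambda x,y,z:org+rot.apply([x,y,z])
print(L(.0055,-.0043,.0305))
plan([(L(.0055,-.0043,.12),T)])
E
```

```text
[0.53648753 0.113763   0.10916377]
[[4.932, -4.681, 0.293], [-0.1486, 0.0935, -0.3489]]
```

Request:
{"api": "play_rows", "payload": {
  "targets": [
    [[0.986,-0.936,0.059],[0,0,0],1],
    [[0.986,-0.936,0.059],[0,0,0],1],
    [[0.986,-0.936,0.059],[0,0,0],1],
    [[0.986,-0.936,0.059],[0,0,0],1]
  ],
  "squeeze": 15
}}

```text
time_s: 2.6
ee_pos: [0.2953, -0.3931, 0.2109]
tool_rot: [0.976, 0.22, -0.0, 0.001]
ft_force: [0.5, -0.2, 0.2]
width: 0.0941
finger_force: 0.0
```

Request:
{"api": "play_rows", "payload": {
  "targets": [
    [[0.986,-0.936,0.059],[0,0,0],1],
    [[0.986,-0.936,0.059],[0,0,0],1],
    [[0.986,-0.936,0.059],[0,0,0],1],
    [[0.986,-0.936,0.059],[0,0,0],1]
  ]
}}

```text
time_s: 3.1
ee_pos: [0.3444, -0.2675, 0.2051]
tool_rot: [0.976, 0.219, 0.0, 0.001]
ft_force: [0.5, 0.1, -0.5]
width: 0.0937
finger_force: 0.0
```

Request:
{"api": "play_rows", "payload": {
  "targets": [
    [[0.986,-0.936,0.059],[0,0,0],1],
    [[0.986,-0.936,0.059],[0,0,0],1],
    [[0.986,-0.936,0.059],[0,0,0],1],
    [[0.986,-0.936,0.059],[0,0,0],1]
  ]
}}

```text
time_s: 3.6
ee_pos: [0.3936, -0.141, 0.199]
tool_rot: [0.976, 0.219, -0.0, 0.001]
ft_force: [-0.2, -0.5, -0.5]
width: 0.0936
finger_force: 0.0
```

Request:
{"api": "play_rows", "payload": {
  "targets": [
    [[0.986,-0.936,0.059],[0,0,0],1],
    [[0.986,-0.936,0.059],[0,0,0],1],
    [[0.986,-0.936,0.059],[0,0,0],1],
    [[0.986,-0.936,0.059],[0,0,0],1]
  ]
}}

```text
time_s: 4.1
ee_pos: [0.4427, -0.0142, 0.1928]
tool_rot: [0.976, 0.219, -0.0, 0.001]
ft_force: [0.1, -0.4, -0.5]
width: 0.0938
finger_force: 0.0
```

Request:
{"api": "play_rows", "payload": {
  "targets": [
    [[0.986,-0.936,0.059],[-0.1486,0.0935,-0.3489],1],
    [[0.986,-0.936,0.059],[-0.1486,0.0935,-0.3489],1],
    [[0.986,-0.936,0.059],[-0.1486,0.0935,-0.3489],1],
    [[0.986,-0.936,0.059],[-0.1486,0.0935,-0.3489],1],
    [[0.986,-0.936,0.059],[-0.1486,0.0935,-0.3489],1],
    [[0.986,-0.936,0.059],[-0.1486,0.0935,-0.3489],1],
    [[0.986,-0.936,0.059],[-0.1486,0.0935,-0.3489],1],
    [[0.986,-0.936,0.059],[-0.1486,0.0935,-0.3489],1],
    [[0.986,-0.936,0.059],[-0.1486,0.0935,-0.3489],1]
  ]
}}

```text
time_s: 5.22
ee_pos: [0.4923, 0.1125, 0.1876]
tool_rot: [0.686, 0.68, 0.182, 0.184]
ft_force: [-0.4, 0.4, 0.1]
width: 0.0942
finger_force: 0.0
```

```bash
python3 - <<'E'
from h import *
chk(); o=r.get_obs(); print(R.from_quat(o['tool_rot']).as_matrix().round(3), o['qpos'].round(2))
rot,org=slope([.547,.118,-.006]); T=tool(rot)
L=lambda x,y,z:org+rot.apply([x,y,z])
plan([(L(.0055,-.0043,.0305),T)])
im=eyes.snapshot('side'); cv2.imwrite('pics/s2.png',cv2.resize(im[150:370,150:450,::-1],(800,587)))
E
```

```text
Traceback (most recent call last):
  File "h.py", line 41, in chk
    o=r.get_obs(); p,q=cmd(); print(o['time_s'],'pos',o['ee_pos'].round(4),'err',(o['ee_pos']-p).round(4),'rot',((R.from_quat(o['tool_rot'])*q.inv()).magnitude()).round(4),'F',o['ft_force'].round(1),'w',round(o['width'],4),o['finger_force'])
                                                                                                                ^^^^^^^^^^^^^^^^^^^^^^^^^^^^^^^^^^^^^^^^^^^^^^^^^^^^^^^^
AttributeError: 'float' object has no attribute 'round'
```

```bash
sed -i "s/((R.from_quat(o\['tool_rot'\])\*q.inv()).magnitude()).round(4)/round((R.from_quat(o['tool_rot'])*q.inv()).magnitude(),4)/" h.py; python3 - <<'E'
from h import *
chk(); o=r.get_obs(); print(R.from_quat(o['tool_rot']).as_matrix().round(3), o['qpos'].round(2))
rot,org=slope([.547,.118,-.006]); T=tool(rot)
L=lambda x,y,z:org+rot.apply([x,y,z])
plan([(L(.0055,-.0043,.0305),T)])
im=eyes.snapshot('side'); cv2.imwrite('pics/s2.png',cv2.resize(im[150:370,150:450,::-1],(800,587)))
E
```

```text
5.225 pos [0.4923 0.1125 0.1876] err [ 0.0006 -0.0015  0.0009] rot 0.0038 F [-0.4  0.4  0.1] w 0.0942 0.0
[[ 0.01   0.866  0.501]
 [ 1.    -0.008 -0.005]
 [-0.     0.501 -0.866]] [ 0.08 -0.24  2.14 -0.07  0.72  0.14]
[[-0.0, 0.0, 0.895], [0.0, -0.0, 0.0]]
```

View pics/s2.png

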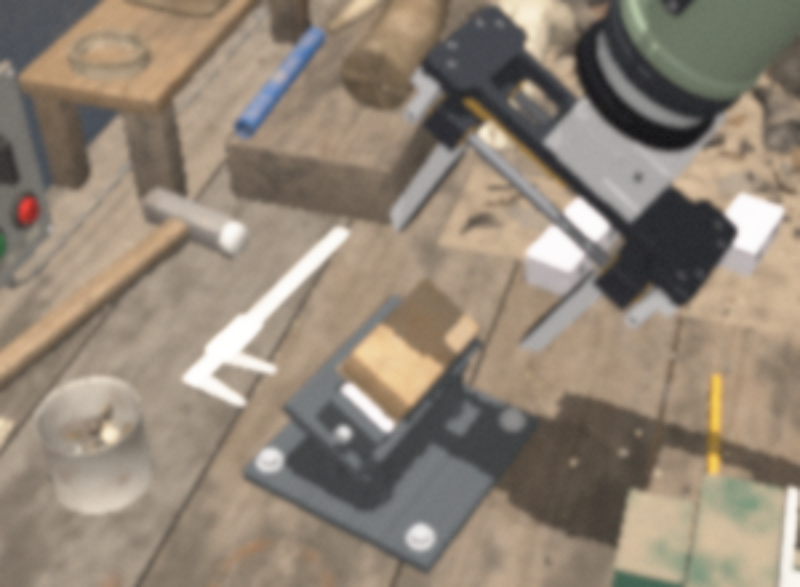

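Request:
{"api": "play_rows", "payload": {
  "targets": [
    [[0,0,0.5],[0,0,0],1],
    [[0,0,0.7],[0,0,0],1],
    [[0,0,0.895],[0,0,0],1],
    [[0,0,0.895],[0,0,0],1],
    [[0,0,0.895],[0,0,0],1]
  ]
}}

```text
time_s: 5.9
ee_pos: [0.5366, 0.1138, 0.11]
tool_rot: [0.685, 0.681, 0.183, 0.184]
ft_force: [-0.7, 0.0, 0.7]
width: 0.094
finger_force: 0.0
```

```bash
python3 - <<'E'
from h import *
chk()
for c,b in(('side',(200,320,220,380)),('top',(170,310,190,330))):
    im=eyes.snapshot(c); y0,y1,x0,x1=b; cv2.imwrite(f'pics/{c}3.png',cv2.resize(im[y0:y1,x0:x1,::-1],None,fx=4,fy=4))
    o=r.get_obs(); Q=R.from_quat(o['tool_rot'])
    for y in(-.047,-.0595,.047,.0595): print(c,y,((proj(c,o['ee_pos']+Q.apply([0,y,.011]))[0]-[x0,y0])*4).round())
a=cv2.imread('pics/side3.png');b=cv2.imread('pics/top3.png');h=max(a.shape[0],b.shape[0])
print(a.shape,b.shape)
E
```

```text
5.9 pos [0.5366 0.1138 0.11  ] err [0.0002 0.     0.0009] rot 0.0005 F [-0.7  0.   0.7] w 0.094 0.0
side -0.047 [403. 394.]
side -0.0595 [424. 414.]
side 0.047 [242. 245.]
side 0.0595 [221. 226.]
top -0.047 [248. 401.]
top -0.0595 [247. 426.]
top 0.047 [248. 206.]
top 0.0595 [248. 179.]
(480, 640, 3) (560, 560, 3)
```

View pics/side3.png

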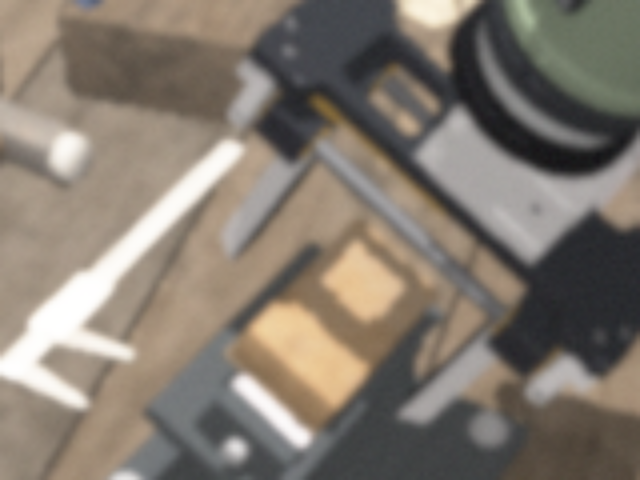

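The fingers straddle the sanding block. The side camera sees the tips about 2–3 px lower than predicted, so it is biased. I'll check the top camera the same way.

View pics/top3.png

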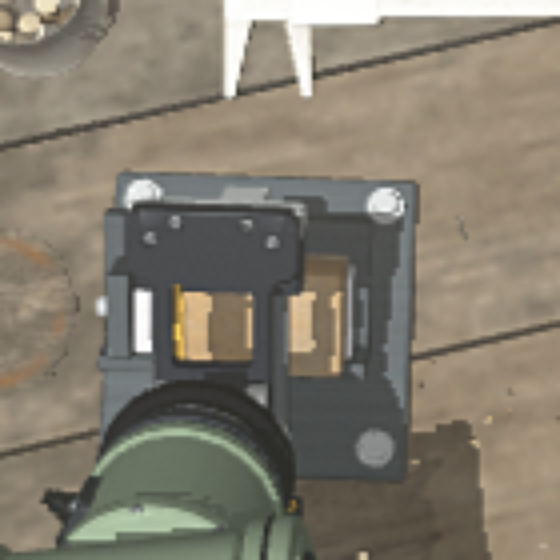

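Request:
{"api": "play_rows", "payload": {
  "targets": [
    [[0,0,0],[0,0,0],0],
    [[0,0,0],[0,0,0],0],
    [[0,0,0],[0,0,0],0],
    [[0,0,0],[0,0,0],0],
    [[0,0,0],[0,0,0],0],
    [[0,0,0],[0,0,0],0]
  ],
  "squeeze": 15
}}

```text
time_s: 6.75
ee_pos: [0.5355, 0.1138, 0.109]
tool_rot: [0.685, 0.681, 0.182, 0.183]
ft_force: [-2.4, 0.8, 3.1]
width: 0.0515
finger_force: 15.0
```

Request:
{"api": "play_rows", "payload": {
  "targets": [
    [[0,0,-0.3],[0,0,0],0],
    [[0,0,-0.8],[0,0,0],0],
    [[0,0,-0.8],[0,0,0],0],
    [[0,0,-0.8],[0,0,0],0]
  ]
}}

```text
time_s: 7.25
ee_pos: [0.4958, 0.114, 0.178]
tool_rot: [0.685, 0.681, 0.182, 0.183]
ft_force: [-0.1, 0.1, -1.3]
width: 0.0515
finger_force: 15.0
```

```bash
python3 - <<'E'
from h import *
rot,org=slope([.547,.118,-.006]); T=tool(rot)
L=lambda x,y,z:org+rot.apply([x,y,z])
json.dump([L(.0055,-.0043,.1105).tolist(),T.as_quat().tolist()],open('cmd.json','w'))
chk()
V=tool(R.identity())
p0=cmd()[0]; plan([(p0+[.02,.085,0.0],T),(p0+[.02,.085,0],V)])
plan([([.53,.29,.12],V)])
plan([([.53,.29,.023],V)])
E
```

```text
7.25 pos [0.4958 0.114  0.178 ] err [-0.0007 -0.     -0.0004] rot 0.0008 F [-0.1  0.1 -1.3] w 0.0515 14.988815635442734
[[0.851, 0.169, 0.097], [0.0, 0.0, 0.0]]
[[0.851, 0.169, 0.097], [0.1667, 0.0005, -0.0019]]
[[0.91, 0.135, 0.585], [-0.0, 0.0, 0.0]]
[[0.0, 0.0, 0.97], [-0.0, 0.0, 0.0]]
```

Request:
{"api": "play_rows", "payload": {
  "targets": [
    [[0.5,0.1,0],[0.08,0,-0.001],0],
    [[0.851,0.169,0.097],[0.1667,0.0005,-0.0019],0],
    [[0.851,0.169,0.097],[0.1667,0.0005,-0.0019],0],
    [[0.851,0.169,0.097],[0.1667,0.0005,-0.0019],0],
    [[0.851,0.169,0.097],[0.1667,0.0005,-0.0019],0]
  ]
}}

```text
time_s: 7.88
ee_pos: [0.5148, 0.1985, 0.1764]
tool_rot: [0.707, 0.707, -0.001, -0.001]
ft_force: [-0.1, 0.2, -0.7]
width: 0.0513
finger_force: 15.0
```

Request:
{"api": "play_rows", "payload": {
  "targets": [
    [[0.91,0.135,0.585],[0,0,0],0],
    [[0.91,0.135,0.585],[0,0,0],0],
    [[0.91,0.135,0.585],[0,0,0],0],
    [[0.91,0.135,0.585],[0,0,0],0]
  ]
}}

```text
time_s: 8.38
ee_pos: [0.5287, 0.2894, 0.1206]
tool_rot: [0.707, 0.707, -0.0, 0.0]
ft_force: [-0.7, 0.4, -1.8]
width: 0.0514
finger_force: 15.0
```

Request:
{"api": "play_rows", "payload": {
  "targets": [
    [[0,0,0.5],[0,0,0],0],
    [[0,0,0.9],[0,0,0],0],
    [[0,0,0.97],[0,0,0],0],
    [[0,0,0.97],[0,0,0],0],
    [[0,0,0.985],[0,0,0],0],
    [[0,0,0.985],[0,0,0],0]
  ]
}}

```text
time_s: 9.12
ee_pos: [0.531, 0.2905, 0.0237]
tool_rot: [0.707, 0.707, 0.002, 0.001]
ft_force: [-0.3, 0.4, -1.4]
width: 0.0514
finger_force: 15.0
```

Request:
{"api": "play_rows", "payload": {
  "targets": [
    [[0,0,0.01],[0,0,0],0],
    [[0,0,0.01],[0,0,0],0],
    [[0,0,0.02],[0,0,0],0],
    [[0,0,0.02],[0,0,0],0]
  ]
}}

```text
time_s: 9.62
ee_pos: [0.5297, 0.2901, 0.02]
tool_rot: [0.707, 0.707, 0.0, -0.0]
ft_force: [-0.1, -1.5, 1.4]
width: 0.0512
finger_force: 15.0
```

Request:
{"api": "play_rows", "payload": {
  "targets": [
    [[0,0,0],[0,0,0],1],
    [[0,0,0],[0,0,0],1],
    [[0,0,0],[0,0,0],1],
    [[0,0,0],[0,0,0],1],
    [[0,0,-0.4],[0,0,0],1],
    [[0,0,-1],[0,0,0],1],
    [[0,0,-1],[0,0,0],1],
    [[0,0,-1],[0,0,0],1]
  ]
}}

```text
time_s: 10.62
ee_pos: [0.5294, 0.2899, 0.1197]
tool_rot: [0.707, 0.707, -0.0, -0.0]
ft_force: [-1.1, 0.4, -0.7]
width: 0.0941
finger_force: 0.0
```

Request:
{"api": "play_rows", "payload": {
  "targets": [
    [[-1,0,-1],[0,0,0],1],
    [[-1,0,-1],[0,0,0],1],
    [[-1,0,-1],[0,0,0],1],
    [[-1,0,-1],[0,0,0],1]
  ]
}}

```text
time_s: 11.12
ee_pos: [0.5293, 0.1897, 0.2187]
tool_rot: [0.708, 0.707, -0.0, -0.001]
ft_force: [0.5, 0.4, -0.4]
width: 0.0941
finger_force: 0.0
```

Request:
{"api": "play_rows", "payload": {
  "targets": [
    [[-1,0.04,0],[0,0,0],1],
    [[-1,0.04,0],[0,0,0],1],
    [[-1,0.04,0],[0,0,0],1]
  ]
}}

```text
time_s: 11.5
ee_pos: [0.5322, 0.0893, 0.2165]
tool_rot: [0.708, 0.706, -0.002, -0.002]
ft_force: [0.0, 0.8, -1.3]
width: 0.0938
finger_force: 0.0
```

Request:
{"api": "play_rows", "payload": {
  "targets": [
    [[-1,0.04,0],[0,0,0],1],
    [[-1,0.04,0],[0,0,0],1],
    [[-1,0.04,0],[0,0,0],1]
  ]
}}

```text
time_s: 11.88
ee_pos: [0.5371, -0.0099, 0.2176]
tool_rot: [0.708, 0.707, -0.001, -0.002]
ft_force: [-0.1, 0.6, 0.2]
width: 0.094
finger_force: 0.0
```

Request:
{"api": "play_rows", "payload": {
  "targets": [
    [[-1,0.035,0],[0,0,0],1],
    [[-1,0.035,0],[0,0,0],1],
    [[-1,0.035,0],[0,0,0],1]
  ]
}}

```text
time_s: 12.25
ee_pos: [0.5412, -0.1095, 0.2183]
tool_rot: [0.708, 0.707, -0.0, -0.001]
ft_force: [-0.6, 0.2, -0.2]
width: 0.094
finger_force: 0.0
```

```bash
python3 - <<'E'
from h import *
V=tool(R.identity())
json.dump([[.5415,-.11,.2195],V.as_quat().tolist()],open('cmd.json','w')); chk()
P=tool(R.from_euler('z',-.010))
plan([([.5415,-.141,.13],P)]); plan([([.5415,-.141,.0205],P)])
for c in('top','side'):
    im=eyes.snapshot(c); cv2.imwrite(f'pics/{c}4.png',im[:,:,::-1])
    for t in('lower_block','sanding_block'):
        for q in finder.cut_out(c,t)[:2]:
            m=q['mask']; b=cv2.minAreaRect(np.argwhere(m)[:,::-1].astype(np.float32)); print(c,t,round(q['score'],2),int(m.sum()),cv2.boxPoints(b).round(1).tolist())
a=cv2.imread('pics/top4.png')[200:310,200:310];b=cv2.imread('pics/side4.png')[245:355,245:355]
cv2.imwrite('pics/c4.png',np.hstack([cv2.resize(i,(400,400),interpolation=cv2.INTER_CUBIC) for i in(a,b)]))
E
```

```text
12.25 pos [ 0.5412 -0.1095  0.2183] err [-0.0003  0.0005 -0.0012] rot 0.003 F [-0.6  0.2 -0.2] w 0.094 0.0
[[-0.31, 0.0, 0.895], [0.0, 0.0, 0.0032]]
[[0.0, -0.0, 1.095], [0.0, 0.0, -0.0]]
top lower_block 0.74 1224 [[223.3000030517578, 257.20001220703125], [224.10000610351562, 233.89999389648438], [278.70001220703125, 235.89999389648438], [277.79998779296875, 259.20001220703125]]
top sanding_block 0.6 1300 [[142.60000610351562, 271.1000061035156], [143.6999969482422, 242.39999389648438], [190.1999969482422, 244.1999969482422], [189.10000610351562, 272.8999938964844]]
side lower_block 0.76 1043 [[277.3999938964844, 295.0], [307.29998779296875, 262.5], [324.8999938964844, 278.70001220703125], [295.0, 311.29998779296875]]
side sanding_block 0.9 2078 [[213.60000610351562, 402.20001220703125], [252.3000030517578, 354.29998779296875], [281.29998779296875, 377.70001220703125], [242.60000610351562, 425.70001220703125]]
```

View pics/c4.png

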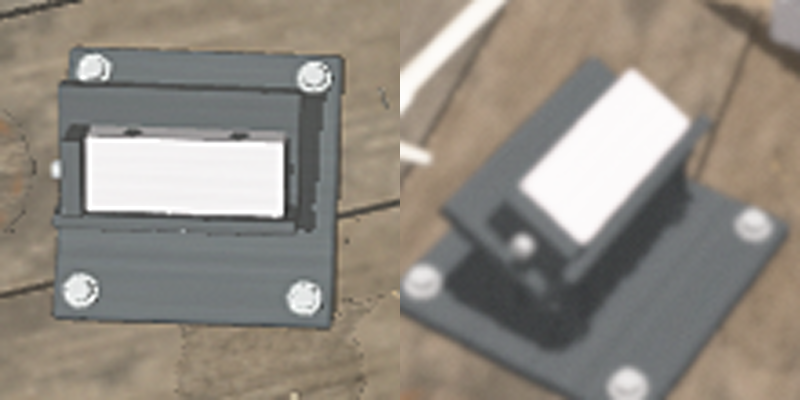

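The top view shows the bare face as a clean white quad, with the stop on its left. I'll threshold it and fit.

```bash
python3 - <<'E'
from h import *
f=np.array([[sx*.02,sy*.05,.01] for sx in(-1,1) for sy in(-1,1)])
def face(x): rot,org=slope(x); return org+rot.apply(f)
im=cv2.imread('pics/top4.png').min(2).astype(np.float32)
m=np.zeros((480,640),np.float32); m[225:265,215:285]=np.clip((im[225:265,215:285]-90)/(225-90),0,1); m[:237]*=(im[:237]>185)
print(fit({'top':m},face,[.548,.117,-.006],[.003,.003,.03]))
# long block: top face silhouette in first image
im=cv2.imread('pics/top0.png').min(2).astype(np.float32)
g=np.array([[sx*.02,sy*.05,0] for sx in(-1,1) for sy in(-1,1)])
m=np.zeros((480,640),np.float32); s=np.s_[240:275,355:420]; m[s]=np.clip((im[s]-130)/(245-130),0,1)
F=lambda x:R.from_euler('z',x[2]).apply(g)+[x[0],x[1],.03]
print(fit({'top':m},F,[.5415,-.141,-.01],[.003,.003,.03]))
E
```

```text
(array([0.54626708, 0.11807766, 0.00368974]), np.float64(122.35137939453125), [1218])
(array([ 0.54111433, -0.14129462, -0.02635159]), np.float64(60.257606506347656), [1056])
```

```bash
python3 - <<'E'
from h import *
def edges(f,x0,x1,y0,y1):
    im=cv2.imread(f).min(2).astype(float); up=[];lo=[]
    for x in range(x0,x1):
        c=im[y0:y1,x]; hi=np.median(np.sort(c)[-8:]); 
        j=np.argmax(c); j=int((y0+y1)//2)-y0
        a=j
        while c[a]>hi*.8 and a>0:a-=1
        t=.8*hi; up.append(y0+a+(t-c[a])/(c[a+1]-c[a]))
        a=j
        while c[a]>hi*.8 and a<len(c)-1:a+=1
        lo.append(y0+a-(t-c[a])/(c[a-1]-c[a]))
    X=np.arange(x0,x1); out=[]
    for e in(up,lo):
        e=np.array(e); k=np.polyfit(X,e,1); d=e-np.polyval(k,X); g=abs(d)<2*d.std()+.05; k=np.polyfit(X[g],e[g],1); out.append(k); print(k.round(4),d[g].std().round(3))
    return out
def yawz(ks,x0,x1,z):
    for k,zz in zip(ks,z):
        a,b=[plane('top',(x,np.polyval(k,x)),zz) for x in(x0,x1)]; d=a-b; print('yaw',np.arctan2(-d[0],d[1]).round(4),'xmid',((a+b)/2).round(4))
ks=edges('pics/top4.png',228,274,228,264)
c=.08+.01*.866
yawz(ks,228,274,[c+.01,c-.01])
ks=edges('pics/top0.png',366,408,240,276); yawz(ks,366,408,[.03,.03])
E
```

```text
[3.120000e-02 2.301917e+02] 0.179
[3.250000e-02 2.498533e+02] 0.151
yaw -0.0023 xmid [0.5578 0.1165 0.0987]
yaw -0.0039 xmid [0.524  0.1167 0.0787]
[4.480000e-02 2.300336e+02] 0.192
[4.630000e-02 2.493684e+02] 0.173
yaw -0.0161 xmid [ 0.5605 -0.1416  0.03  ]
yaw -0.0178 xmid [ 0.5214 -0.1418  0.03  ]
```

Request:
{"api": "play_rows", "payload": {
  "targets": [
    [[-0.313,-0.005,0.2],[0,0,0.0054],1],
    [[-0.313,-0.005,0.6],[0,0,0.0054],1],
    [[-0.313,-0.005,1],[0,0,0.0054],1],
    [[-0.313,-0.005,1],[0,0,0.0054],1],
    [[-0.313,-0.005,1],[0,0,0.0054],1]
  ]
}}

```text
time_s: 13.18
ee_pos: [0.5417, -0.1411, 0.1212]
tool_rot: [0.713, 0.701, 0.0, 0.001]
ft_force: [-0.6, 0.3, 0.4]
width: 0.0943
finger_force: 0.0
```

Request:
{"api": "play_rows", "payload": {
  "targets": [
    [[0,0,0.5],[0,0,0],1],
    [[0,0,0.8],[0,0,0],1],
    [[0,0,1],[0,0,0],1],
    [[0,0,1],[0,0,0],1],
    [[0,0,1],[0,0,0],1],
    [[0,0,1],[0,0,0],-0.5],
    [[0,0,1],[0,0,0],-0.5],
    [[0,0,1],[0,0,0],-0.5],
    [[0,0,1],[0,0,0],-0.5],
    [[0,0,1],[0,0,0],-0.5],
    [[0,0,1],[0,0,0],-0.5],
    [[0,0,1],[0,0,0],-0.5]
  ],
  "squeeze": 35
}}

```text
time_s: 14.68
ee_pos: [0.5405, -0.1413, 0.0196]
tool_rot: [0.713, 0.701, -0.0, -0.0]
ft_force: [0.2, -0.1, -0.0]
width: 0.0399
finger_force: 35.0
```

```bash
cat >> h.py <<'E'
REST=[.546,.118,-.003]
rot,org=slope(REST); T=tool(rot)
L=lambda x,y,z:org+rot.apply([x,y,z+.0196])  # TCP for block underside at local x,y,z
def loc():
    o=r.get_obs(); print('local',(rot.inv().apply(o['ee_pos']-org)-[0,0,.0196]).round(4),'Floc',rot.inv().apply(o['ft_force']).round(1),'tq',rot.inv().apply(o['torque']).round(2),o['time_s'],o['width'],'rot',(tool(rot).inv()*R.from_quat(o['tool_rot'])).as_rotvec().round(4))
E
python3 - <<'E'
from h import *
P=tool(R.from_euler('z',-.017))
json.dump([[.541,-.1413,.0195],P.as_quat().tolist()],open('cmd.json','w')); chk()
plan([([.541,-.1413,.119],P)])
plan([([.53,-.05,.2],P)])
g=L(.004,-.043,.05); print(g)
plan([([.51,.03,.2],T)])
plan([(g,T)])
plan([(L(.004,-.043,.014),T)])
E
```

```text
14.675 pos [ 0.5405 -0.1413  0.0196] err [-0.0005  0.      0.0001] rot 0.0005 F [ 0.2 -0.1 -0. ] w 0.0399 35.000014901161194
[[0.0, 0.0, -0.995], [0.0, 0.0, 0.0]]
[[0.911, -0.126, -0.81], [0.0, 0.0, 0.0]]
[0.51453524 0.0750942  0.14227537]
[[0.796, -0.213, 0.0], [-0.1667, 0.0012, -0.0044]]
[[0.452, -0.251, 0.522], [0.0, -0.0, 0.0]]
[[-0.001, 0.0, 0.36], [0.0, -0.0, 0.0]]
```

Request:
{"api": "play_rows", "payload": {
  "targets": [
    [[0,0,-0.3],[0,0,0],-0.5],
    [[0,0,-0.8],[0,0,0],-0.5],
    [[0,0,-0.995],[0,0,0],-0.5],
    [[0,0,-0.995],[0,0,0],-0.5]
  ]
}}

```text
time_s: 15.18
ee_pos: [0.5417, -0.1417, 0.1206]
tool_rot: [0.713, 0.701, 0.001, 0.001]
ft_force: [-0.3, -0.8, -3.7]
width: 0.04
finger_force: 35.0
```

Request:
{"api": "play_rows", "payload": {
  "targets": [
    [[0.4,-0.06,-0.4],[0,0,0],-0.5],
    [[0.911,-0.126,-0.81],[0,0,0],-0.5],
    [[0.911,-0.126,-0.81],[0,0,0],-0.5],
    [[0.911,-0.126,-0.81],[0,0,0],-0.5]
  ]
}}

```text
time_s: 15.68
ee_pos: [0.5285, -0.0497, 0.1983]
tool_rot: [0.713, 0.701, -0.001, -0.001]
ft_force: [0.1, -0.5, -4.0]
width: 0.0394
finger_force: 35.0
```

Request:
{"api": "play_rows", "payload": {
  "targets": [
    [[0.4,-0.1,0],[-0.08,0.0006,-0.0022],-0.5],
    [[0.796,-0.213,0],[-0.1667,0.0012,-0.0044],-0.5],
    [[0.796,-0.213,0],[-0.1667,0.0012,-0.0044],-0.5],
    [[0.796,-0.213,0],[-0.1667,0.0012,-0.0044],-0.5],
    [[0.796,-0.213,0],[-0.1667,0.0012,-0.0044],-0.5],
    [[0.796,-0.213,0],[-0.1667,0.0012,-0.0044],-0.5]
  ]
}}

```text
time_s: 16.42
ee_pos: [0.5121, 0.0288, 0.202]
tool_rot: [0.684, 0.682, 0.183, 0.184]
ft_force: [-0.0, -0.5, -3.4]
width: 0.04
finger_force: 35.0
```

Request:
{"api": "play_rows", "payload": {
  "targets": [
    [[0.25,-0.13,0.26],[0,0,0],-0.5],
    [[0.452,-0.251,0.522],[0,0,0],-0.5],
    [[0.452,-0.251,0.522],[0,0,0],-0.5],
    [[0.452,-0.251,0.522],[0,0,0],-0.5]
  ]
}}

```text
time_s: 16.92
ee_pos: [0.5161, 0.0747, 0.1441]
tool_rot: [0.684, 0.682, 0.183, 0.184]
ft_force: [0.2, 0.2, -3.1]
width: 0.0396
finger_force: 35.0
```

Request:
{"api": "play_rows", "payload": {
  "targets": [
    [[-0.001,0,0.18],[0,0,0],-0.5],
    [[-0.001,0,0.36],[0,0,0],-0.5],
    [[-0.001,0,0.36],[0,0,0],-0.5],
    [[-0.001,0,0.36],[0,0,0],-0.5]
  ]
}}

```text
time_s: 17.42
ee_pos: [0.5333, 0.0745, 0.113]
tool_rot: [0.684, 0.682, 0.184, 0.184]
ft_force: [0.2, -0.4, -3.8]
width: 0.0398
finger_force: 35.0
```

```bash
python3 - <<'E'
from h import *
chk();loc()
a=eyes.snapshot('top')[200:310,200:310,::-1];b=eyes.snapshot('side')[245:355,245:355,::-1]
cv2.imwrite('pics/c5.png',np.hstack([cv2.resize(i,(400,400),interpolation=cv2.INTER_CUBIC) for i in(a,b)]))
E
```

```text
17.425 pos [0.5333 0.0745 0.113 ] err [ 0.0008 -0.0005  0.002 ] rot 0.0025 F [ 0.2 -0.4 -3.8] w 0.0398 34.999308586120605
local [ 0.0057 -0.0436  0.0153] Floc [-1.7 -0.4 -3.4] tq [-0.02  0.48  0.  ] 17.425 0.03977925175221715 rot [-0.0025 -0.0003  0.0004]
```

View pics/c5.png

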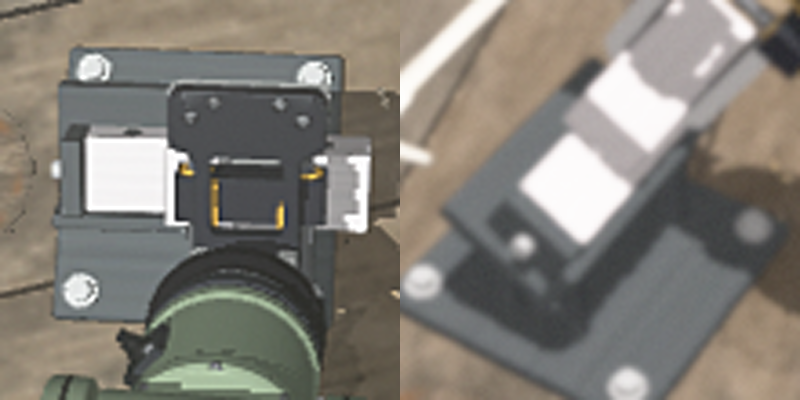

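The block sits aligned just above the face with about 57 mm of overlap. Next comes a gentle descent to contact.

Request:
{"api": "play_rows", "payload": {
  "targets": [
    [[0,0,0.02],[0,0,0],-0.5],
    [[0,0,0.03],[0,0,0],-0.5],
    [[0,0,0.03],[0,0,0],-0.5],
    [[0,0,0.03],[0,0,0],-0.5]
  ]
}}

```text
time_s: 18.02
ee_pos: [0.5336, 0.0751, 0.1087]
tool_rot: [0.684, 0.682, 0.183, 0.183]
ft_force: [-0.4, 0.9, -3.6]
width: 0.0397
finger_force: 35.0
```

```bash
python3 -c "
from h import *
loc()"
```

```text
local [ 0.0037 -0.043   0.0114] Floc [-2.2  0.9 -2.9] tq [-0.08  0.45  0.  ] 18.025 0.039734804253515575 rot [ 0.0002  0.0003 -0.0003]
```

Request:
{"api": "play_rows", "payload": {
  "targets": [
    [[0,0,0.01],[0,0,0],-0.5],
    [[0,0,0.01],[0,0,0],-0.5],
    [[0,0,0.015],[0,0,0],-0.5],
    [[0,0,0.015],[0,0,0],-0.5]
  ]
}}

```text
time_s: 18.52
ee_pos: [0.5341, 0.0751, 0.1082]
tool_rot: [0.684, 0.682, 0.183, 0.183]
ft_force: [-10.1, -0.5, 8.9]
width: 0.0395
finger_force: 35.0
```

```bash
python3 -c "
from h import *
loc()"
```

```text
local [ 0.0039 -0.043   0.0107] Floc [-4.3 -0.6 12.8] tq [-0.17  1.1   0.  ] 18.525 0.03947289220877873 rot [ 0.0004  0.0002 -0.0007]
```

Request:
{"api": "play_rows", "payload": {
  "targets": [
    [[0,-0.01,-0.003],[0,0,0],-0.5],
    [[0,-0.02,-0.003],[0,0,0],-0.5],
    [[0,-0.03,-0.003],[0,0,0],-0.5],
    [[0,-0.03,-0.003],[0,0,0],-0.5]
  ]
}}

```text
time_s: 19.02
ee_pos: [0.5338, 0.075, 0.1082]
tool_rot: [0.684, 0.682, 0.185, 0.185]
ft_force: [0.1, 0.1, 5.0]
width: 0.0397
finger_force: 35.0
```

```bash
python3 -c "
from h import *
loc()"
```

```text
local [ 0.0036 -0.043   0.0108] Floc [2.6 0.1 4.3] tq [ 0.23 -0.31 -0.  ] 19.025 0.03968882723769266 rot [-0.005   0.0002 -0.0001]
```

Request:
{"api": "play_rows", "payload": {
  "targets": [
    [[0,-0.01,-0.003],[0,0,0],-0.5],
    [[0,-0.02,-0.003],[0,0,0],-0.5],
    [[0,-0.02,-0.003],[0,0,0],-0.5],
    [[0,-0.02,-0.003],[0,0,0],-0.5]
  ]
}}

```text
time_s: 19.52
ee_pos: [0.5308, 0.0749, 0.1064]
tool_rot: [0.684, 0.682, 0.184, 0.184]
ft_force: [0.5, -0.7, 5.7]
width: 0.0399
finger_force: 35.0
```

```bash
python3 -c "
from h import *
loc()
a=eyes.snapshot('top')[200:310,200:310,::-1];b=eyes.snapshot('side')[230:340,255:365,::-1]
cv2.imwrite('pics/c6.png',np.hstack([cv2.resize(i,(400,400),interpolation=cv2.INTER_CUBIC) for i in(a,b)]))"
```

```text
local [ 0.0001 -0.0431  0.0108] Floc [ 3.3 -0.7  4.7] tq [ 0.01 -0.3  -0.01] 19.525 0.03993025758259799 rot [-0.0024  0.0001 -0.0002]
```

View pics/c6.png

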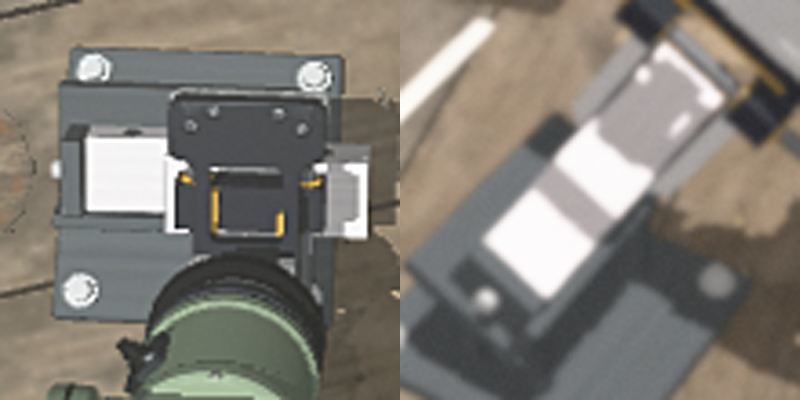

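The block now lies on the face along the lip, with about 57 mm of overlap. I'll slide it lengthwise.

Request:
{"api": "play_rows", "payload": {
  "targets": [
    [[0.02,0,0],[0,0,0],-0.5],
    [[0.05,0,0],[0,0,0],-0.5],
    [[0.08,0,0],[0,0,0],-0.5],
    [[0.11,0,0],[0,0,0],-0.5],
    [[0.14,0,0],[0,0,0],-0.5],
    [[0.17,0,0],[0,0,0],-0.5],
    [[0.2,0,0],[0,0,0],-0.5],
    [[0.2,0,0],[0,0,0],-0.5]
  ]
}}

```text
time_s: 20.62
ee_pos: [0.5294, 0.0933, 0.1055]
tool_rot: [0.684, 0.682, 0.181, 0.184]
ft_force: [-7.1, -8.3, 10.2]
width: 0.0398
finger_force: 35.0
```

```bash
python3 -c "
from h import *
loc()"
```

```text
local [-0.0016 -0.0247  0.0107] Floc [-1.  -8.4 12.4] tq [-1.54  0.07 -0.06] 20.625 0.03975257984779361 rot [ 0.0011 -0.0026 -0.0014]
```

Request:
{"api": "play_rows", "payload": {
  "targets": [
    [[0.03,0,-0.003],[0,0,0],-0.5],
    [[0.06,0,-0.003],[0,0,0],-0.5],
    [[0.09,0,-0.003],[0,0,0],-0.5],
    [[0.12,0,-0.003],[0,0,0],-0.5],
    [[0.15,0,-0.003],[0,0,0],-0.5],
    [[0.18,0,-0.003],[0,0,0],-0.5],
    [[0.2,0,-0.003],[0,0,0],-0.5],
    [[0.2,0,-0.003],[0,0,0],-0.5]
  ]
}}

```text
time_s: 21.62
ee_pos: [0.5294, 0.1138, 0.1054]
tool_rot: [0.684, 0.682, 0.182, 0.184]
ft_force: [-1.7, -5.5, 4.6]
width: 0.0396
finger_force: 35.0
```

```bash
python3 -c "
from h import *
loc()"
```

```text
local [-0.0016 -0.0043  0.0107] Floc [ 0.9 -5.5  4.8] tq [-1.06 -0.15 -0.07] 21.625 0.039565434931721266 rot [ 0.001  -0.0018 -0.0009]
```

Now small steps to the stop, watching for the force to rise.

Request:
{"api": "play_rows", "payload": {
  "targets": [
    [[0.015,0,0],[0,0,0],-0.5],
    [[0.03,0,0],[0,0,0],-0.5],
    [[0.04,0,0],[0,0,0],-0.5],
    [[0.04,0,0],[0,0,0],-0.5]
  ]
}}

```text
time_s: 22.12
ee_pos: [0.5295, 0.1176, 0.1054]
tool_rot: [0.684, 0.682, 0.182, 0.184]
ft_force: [-0.9, -6.9, 4.4]
width: 0.0396
finger_force: 35.0
```

```bash
python3 -c "
from h import *
loc()"
```

```text
local [-0.0016 -0.0005  0.0107] Floc [ 1.4 -6.9  4.3] tq [-1.22 -0.22 -0.1 ] 22.125 0.03958757762240268 rot [ 0.001  -0.0021 -0.0008]
```

Request:
{"api": "play_rows", "payload": {
  "targets": [
    [[0.01,0,0],[0,0,0],-0.5],
    [[0.02,0,0],[0,0,0],-0.5],
    [[0.02,0,0],[0,0,0],-0.5]
  ]
}}

```text
time_s: 22.5
ee_pos: [0.5295, 0.119, 0.1054]
tool_rot: [0.684, 0.682, 0.181, 0.184]
ft_force: [-1.5, -9.5, 5.9]
width: 0.0397
finger_force: 35.0
```

```bash
python3 -c "
from h import *
loc()"
```

```text
local [-0.0016  0.0009  0.0107] Floc [ 1.7 -9.5  5.9] tq [-1.75 -0.22 -0.18] 22.5 0.039659916707826336 rot [ 0.0013 -0.003  -0.0009]
```

Request:
{"api": "play_rows", "payload": {
  "targets": [
    [[0.01,0,0],[0,0,0],-0.5],
    [[0.02,0,0],[0,0,0],-0.5],
    [[0.02,0,0],[0,0,0],-0.5]
  ]
}}

```text
time_s: 22.88
ee_pos: [0.5294, 0.1191, 0.1054]
tool_rot: [0.684, 0.682, 0.18, 0.185]
ft_force: [-3.7, -18.5, 7.7]
width: 0.0397
finger_force: 35.0
```

```bash
python3 -c "
from h import *
loc()"
```

```text
local [-0.0016  0.0011  0.0107] Floc [  0.7 -18.5   8.5] tq [-3.26 -0.26 -0.2 ] 22.875 0.03968424590784934 rot [ 0.0021 -0.006  -0.0017]
```

Request:
{"api": "play_rows", "payload": {
  "targets": [
    [[-0.015,0,0],[0,0,0],-0.5],
    [[-0.025,-0.01,0],[0,0,0],-0.5],
    [[-0.025,-0.02,0],[0,0,0],-0.5],
    [[-0.025,-0.02,0],[0,0,0],-0.5]
  ]
}}

```text
time_s: 23.38
ee_pos: [0.5293, 0.119, 0.1054]
tool_rot: [0.684, 0.682, 0.183, 0.185]
ft_force: [4.0, -7.5, 2.8]
width: 0.04
finger_force: 35.0
```

```bash
python3 -c "
from h import *
loc()"
```

```text
local [-0.0017  0.0009  0.0108] Floc [ 4.9 -7.5  0.4] tq [-1.42 -0.67 -0.18] 23.375 0.03999860174885532 rot [-0.0024 -0.0019 -0.0002]
```

The force shows contact with both stop and lip. I'll relax the push, open and retreat along the normal.

Request:
{"api": "play_rows", "payload": {
  "targets": [
    [[-0.005,0.015,0],[0,0,0],-0.5],
    [[-0.008,0.015,0],[0,0,0],-0.5],
    [[-0.008,0.015,0],[0,0,0],0.5],
    [[-0.008,0.015,0],[0,0,0],0.5],
    [[-0.008,0.015,0],[0,0,0],0.5],
    [[-0.008,0.015,0],[0,0,0],0.5],
    [[-0.008,0.015,0],[0,0,0],0.5],
    [[-0.008,0.015,-0.2],[0,0,0],0.5],
    [[-0.008,0.015,-0.6],[0,0,0],0.5],
    [[-0.008,0.015,-1],[0,0,0],0.5],
    [[-0.008,0.015,-1],[0,0,0],0.5]
  ]
}}

```text
time_s: 24.75
ee_pos: [0.4809, 0.1203, 0.1959]
tool_rot: [0.683, 0.681, 0.186, 0.185]
ft_force: [0.9, 0.8, 0.4]
width: 0.0708
finger_force: 0.0
```

Request:
{"api": "play_rows", "payload": {
  "targets": [
    [[-0.8,0,-0.6],[0,0,0],0.5],
    [[-0.8,0,-0.6],[0,0,0],0.5],
    [[-0.8,0,-0.6],[0,0,0],0.5]
  ]
}}

```text
time_s: 25.12
ee_pos: [0.4499, 0.0379, 0.245]
tool_rot: [0.685, 0.68, 0.183, 0.185]
ft_force: [-0.3, -0.5, 1.0]
width: 0.0705
finger_force: 0.0
```

Request:
{"api": "play_rows", "payload": {
  "targets": [
    [[-1,0,-0.2],[0,0,0],0.5],
    [[-1,0,-0.2],[0,0,0],0.5],
    [[-1,0,-0.2],[0,0,0],0.5],
    [[-1,0,-0.2],[0,0,0],0.5]
  ]
}}

```text
time_s: 25.62
ee_pos: [0.4385, -0.059, 0.2594]
tool_rot: [0.684, 0.682, 0.183, 0.181]
ft_force: [-0.0, 0.4, 0.0]
width: 0.0702
finger_force: 0.0
```

```bash
python3 -c "
from h import *
loc()
im={c:eyes.snapshot(c)[:,:,::-1] for c in('top','side')}
cv2.imwrite('pics/c7.png',np.hstack([cv2.resize(i,(400,400),interpolation=cv2.INTER_CUBIC) for i in(im['top'][180:310,140:270+20][:, :130+20],im['side'][230:340,235:345])]))
# expected long-block silhouette fit in slope frame
def F(x): return org+rot.apply(R.from_euler('z',x[2]).apply(corners((.04,.1,.03)))+[x[0],x[1],.025])
m=mask('top','long_block'); print(fit({'top':m},F,[0,0,0],[.003,.003,.03]))
"
```

```text
local [-0.003  -0.1773  0.1893] Floc [-0.   0.4  0. ] tq [-0.03  0.16  0.01] 25.625 0.07024858226687335 rot [0.0032 0.0024 0.0008]
(array([-0.00093822,  0.00016913, -0.01550486]), np.float64(51.4375), [1461])
```

View pics/c7.png

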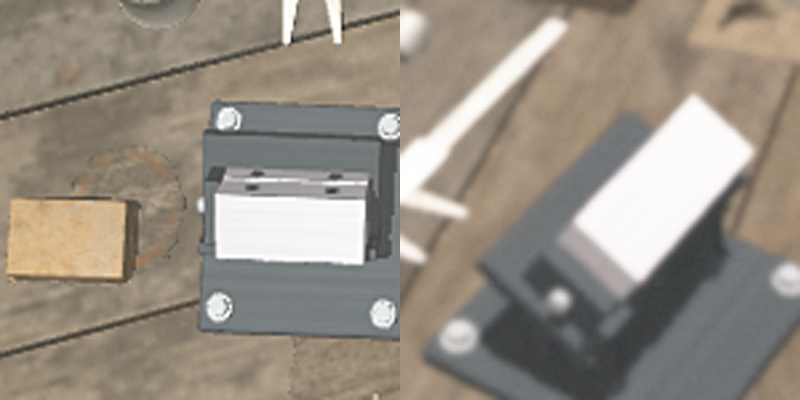

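The block covers the lower one end to end, against stop and lip. The sanding block lies flat on the bench to the left, the gripper is clear, and I'm handing the job in.

```bash
python3 -c "
from workcell import ticket
print(ticket.job_done())"
```

```text
the job is handed in; nothing more can be done
None
```

I moved the sanding block flat onto the open bench left of the rest, slid the long block along the lip to the end stop, where it fully covers the lower block, let go, and handed in at about 26 s; no verdict came back, and I took no final picture of the bystanders.

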